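# Take the bin of nuts off the louvre panel and hold it level

## Robot

A 6-joint arm with a two-finger parallel gripper is mounted at the origin on a cart in front of the work surface, level with it; the furniture and walls round the work are solid. World frame = base frame: x ahead of the robot, y to its left, z up, the work surface at z = 0. Lengths are in m, angles in rad, forces in N, time in s.
With the tool pointing down it reaches from about 0.275 to 0.725 m from the base axis. Payload 5.6 kg.
Tool frame: the origin (TCP) lies where the fingers leave the gripper's body, on its centre line; the fingertips stand 73 mm ahead of it and the grasp point (between the pads) lies 54 mm ahead of it; z points along the fingers, y is the line along which they close (so a half turn about z gives the same grasp; the last joint's range is limited). The gripper opens to 85 mm and grips with 20 to 120 N. Pads are 22 mm wide; open, the fingers measure 114 mm over their backs; the gripper's body (76 mm by 85 mm) begins 54 mm behind the grasp point. The pads swing forward as they close: fully open they stand 13 mm farther back than shut.
Start: joints at [1.611, 0.255, 0.108, 0, -1.424, -0.285], TCP at [0.133, 0.534, 0.304] pointing down, gripper open.
Joint ranges: [-2.95, 2.95], [-1.21, 1.97], [-1.09, 1.5], [-2.87, 1.71], [-2.94, -0.07], [-3.05, 3.05]. Speed limits (rad/s): [2.57, 2.57, 3.14, 3.14, 3.14, 3.14].

## Interface

Orientations are given as a rotation vector (axis times angle).
In Python, from bench import status, viewer, ctrl gives the robot as it stands. The module is installed in compiled form; this text tells all that it offers.
- The arm moves only by the tool step_arm, never from a script. Its argument "increments" is a list of rows, each a list of 2 entries, a list of its own where there are three numbers: the shift along the tool's x, y, z in units of 25 mm (1.0 is 25 mm), then the turn about the tool's z in units of 5 degrees (1.0 is 5 degrees). In form: [[[x, y, z], turn], ...]. A call has 1 to 20 rows; each row is the pose to reach, as a shift and turn from the pose commanded when the call began, along the tool's axes at that moment; what a row does not reach only later rows make up. A row lasts 1/10 s, in which the tool goes at most 50 mm and 8.59 degrees, less where a joint would pass 70% of its speed; a pose out of reach is approached as far as the arm can. A call with a gripper value outside its range is refused whole. "jaw" is the opening, from -1 (shut) to 1 (fully open), set as the call begins (left out, the last holds). The fingers move at their own pace and stop on an object; the grip force is fixed at half the most. Time passes only in rows, so rows that repeat a pose let the fingers close. It gives the time, the measured TCP pose, the force, the opening and the grip force at its end, in the units of the state.
- status.get_obs(): the state, without advancing time (a new reading comes with each control period).
- viewer.capture(name): name is "scene" or "top" or "wrist"; returns (picture, depth): 420x560x3 uint8, red, green, blue; 420x560 float32, m along the optical axis (not along the pixel's ray), 0 where there is no reading.
- viewer.camera_params(name): a dict with "fx", "fy", "cx", "cy" (pixels), "rvec" (rotation vector, rad) and "tvec" (3), from world to camera coordinates, as OpenCV has them; the wrist camera has in their place "hand_eye" (4x4, takes a point from camera to tool coordinates, whose origin is the TCP and whose axes are the flange's). Camera axes: x right, y down, z forward; pixel columns grow to the right and rows downward; lengths in m; the calibration is good to about 2 mm. A picture is of the moment at which its call begins: read the wrist's pose just before it. camera_params takes no time and is no camera call.
- ctrl.finish_job(): hands the job in; it is judged then, once.
The state is a dict: "t": time; "joint_pos": joint angles; "qvel": joint speeds; "effort": joint torques, N m; "tcp_pos": TCP position; "tool_rot": TCP orientation; "ft_force": force on the tool from outside, world axes, zero at the start; "ft_torque": the same for the moment, N m; "finger_gap": opening from 0.0 (shut) to 1.0 (fully open); "grasp_force": force on a finger pad.
Only numpy, scipy, OpenCV 4.12 (cv2) and the standard library are available. Lean on these libraries where they do the work, as an engineer would, in place of code of your own. Each camera call takes 0.05 s, during which the arm holds its last target. There are 200 camera calls.

## Task

Somebody is about to put nuts on the four bolts of the plywood plate. Lift the bin of hex nuts up off the louvre panel, bring it over the middle of the plate without tilting it or spilling a nut, and finish while holding it there, still and level in the air, its underside about 10 cm above the tips of the bolts. Leave the other two bins hanging and everything else where it is.

Things in the scene. Friction and masses are not known exactly. Their poses are not given: they have to be found in the camera images.
- nut_bin: Grey plastic picking bin with five loose steel hex nuts in it; one of three identical bins hanging side by side, in any order, 120 mm apart on the top row of the louvre panel. 110 (its x) x 62 (its y) x 55 mm high, open on top, walls 3 mm. Origin: centre of underside, at z = 115 mm while it hangs; z up, +x towards the panel. Empty 0.12 kg (x 0.8 to 1.3), 0.3 kg with nuts.
- nut_bin_grip (a point): Point inside the nut bin, 45 mm above its underside, x = y = 0: 10 mm below the rim, midway between the side walls, near the centre of mass (within 8 mm in x). The side walls, 62 mm apart outside, can be gripped here from above; 55 mm of room beside each. They are 55 high from x = -15 to +55 and slope down forward to the 30 high front wall at x = -55.
- nut_bin_lip (a point): Lower edge of the hook at the top of the nut bin's back: a 50 mm wide lip that reaches 9 mm back and turns 11 mm down behind an upright tongue of the panel. The bin must rise 12 mm (better 20 to 30) before it can be drawn away along the panel's -x; until then about 3 mm of play. Only its weight holds it there; two ribs low on its back lean on the panel.
- peg_bin: Grey plastic picking bin with short wooden dowel pegs; one of three identical bins hanging side by side, in any order, 120 mm apart on the top row of the louvre panel. 110 (its x) x 62 (its y) x 55 mm high, open on top, walls 3 mm. Origin: centre of underside, at z = 115 mm while it hangs; z up, +x towards the panel. Must stay hanging.
- empty_bin: Grey plastic picking bin that is empty; one of three identical bins hanging side by side, in any order, 120 mm apart on the top row of the louvre panel. 110 (its x) x 62 (its y) x 55 mm high, open on top, walls 3 mm. Origin: centre of underside, at z = 115 mm while it hangs; z up, +x towards the panel. Must stay hanging.
- louvre_panel: Bench-top louvre panel, fixed: grey steel sheet between dark uprights, 412 wide (its y), 197 mm high, feet 43 mm to front and back. Origin: on the bench under the middle of its front face; +x out of the back, z up. Bins hang parallel to it with origins at x = -67, y = -120, 0, 120. Three rows of tongues 9 mm off the face; tops of the used row at z = 167.
- mounting_plate: Plywood mounting plate, 120 (its x) x 220 (its y) x 18 mm, 0.7 kg, lying loose on the bench, with four steel M16 bolts standing up near its corners (x +-38, y +-85), tips 50 mm above the bench. Origin: centre of the underside; z up.
- nut0: Steel hex nut, 24 mm across flats, 13 mm high, about 35 g, lying loose in the bin of nuts. Origin: centre of its underside.
- nut1: Steel hex nut, 24 mm across flats, 13 mm high, about 35 g, lying loose in the bin of nuts. Origin: centre of its underside.
- nut2: Steel hex nut, 24 mm across flats, 13 mm high, about 35 g, lying loose in the bin of nuts. Origin: centre of its underside.
- nut3: Steel hex nut, 24 mm across flats, 13 mm high, about 35 g, lying loose in the bin of nuts. Origin: centre of its underside.
- nut4: Steel hex nut, 24 mm across flats, 13 mm high, about 35 g, lying loose in the bin of nuts. Origin: centre of its underside.
- tape_measure: Tape measure, 38x102x65 mm, standing on the bench; bystander. Origin: centre of the underside.
- pliers: Combination pliers, 56x165x12 mm, lying on the bench; bystander. Origin: centre of the underside.
- brush: Dusting brush with wooden handle, 42x192x15 mm, lying on the bench; bystander. Origin: centre of the underside.

How it is judged:
By the outcome, as a careful person would: the job done as asked, in the order asked, and still so for the second after the job is handed in, while the arm keeps its last pose, push and grip.
It also fails if it takes over 45 s, if anything falls off the work surface, if the arm or the gripper's body presses on something with over 40 N, if the wrist force passes 120 N, or if a joint passes its speed limit or range.

## Working session

There is one attempt and no reset: what is moved stays moved. The work goes in short steps, Python scripts to look and compute and a tool call to move; the robot and the scene stay as the last step left them, time stands still between calls to the robot, and variables do not carry over. Pictures are saved under pics/ and viewed, at most 10 in all, crops included, and the job is handed in when it is done.

Besides the shell and the picture viewer there is one more tool, called after "Call:" as a command line: name --argument value ..., lists and objects as JSON in quotes. step_arm: Moves the arm, as the interface text tells. Its arguments: {"type":"object","properties":{"increments":{"type":"array"},"jaw":{"type":"number"}},"required":["increments"]}

```bash
mkdir -p pics
cat > h.py <<'E'
import numpy as np, cv2
from bench import status, viewer, ctrl
R=lambda r: cv2.Rodrigues(np.array(r,float))[0]
def cam(name):
    p=viewer.camera_params(name); s=status.get_obs(); im,d=viewer.capture(name)
    if 'hand_eye' in p:
        T=np.eye(4);T[:3,:3]=R(s['tool_rot']);T[:3,3]=s['tcp_pos'];M=T@np.array(p['hand_eye'])
    else:
        M=np.eye(4);M[:3,:3]=R(p['rvec']).T;M[:3,3]=-M[:3,:3]@np.array(p['tvec']).ravel()
    return im,d,p,M
def cloud(d,p,M):
    v,u=np.mgrid[:d.shape[0],:d.shape[1]]
    P=np.stack([(u-p['cx'])/p['fx']*d,(v-p['cy'])/p['fy']*d,d],-1)@M[:3,:3].T+M[:3,3]
    P[d==0]=np.nan; return P
def save(n,im): cv2.imwrite('pics/'+n+'.png',im[...,::-1])
E
python3 - <<'E'
from h import *
s=status.get_obs();print({k:np.round(v,3) for k,v in s.items()})
print(R(s['tool_rot']).round(3))
for n in('scene','top'):
    im,d,p,M=cam(n);save(n,im);np.savez(n,im=im,P=cloud(d,p,M),M=M);print(n,M.round(3),p['fx'],p['cx'],p['cy'])
E
```

```text
{'t': np.float64(0.0), 'joint_pos': array([ 1.611,  0.256,  0.107, -0.   , -1.424, -0.285]), 'qvel': array([-0.002,  0.001, -0.001,  0.002,  0.   , -0.   ]), 'effort': array([ 0.0000e+00, -3.8663e+01,  2.3794e+01,  5.3650e+00, -6.0000e-03,
        0.0000e+00]), 'tcp_pos': array([0.133, 0.533, 0.303]), 'tool_rot': array([ 3.116, -0.383, -0.   ]), 'ft_force': array([-0.708,  0.743, -0.146]), 'ft_torque': array([-0.029,  0.034,  0.036]), 'grasp_force': np.float64(0.0), 'finger_gap': np.float64(0.999)}
[[ 0.97  -0.242 -0.   ]
 [-0.242 -0.97  -0.002]
 [ 0.     0.002 -1.   ]]
scene [[ 0.593 -0.588  0.55   0.093]
 [-0.805 -0.426  0.413 -0.424]
 [-0.009 -0.688 -0.726  0.738]
 [ 0.     0.     0.     1.   ]] 451.6926529448552 277.1502926109661 217.2135278059755
top [[-0.008 -0.999  0.044  0.495]
 [-1.     0.007 -0.025 -0.073]
 [ 0.025 -0.044 -0.999  1.171]
 [ 0.     0.     0.     1.   ]] 541.9241529263754 272.8671225515872 207.46759976099247
```

View pics/scene.png

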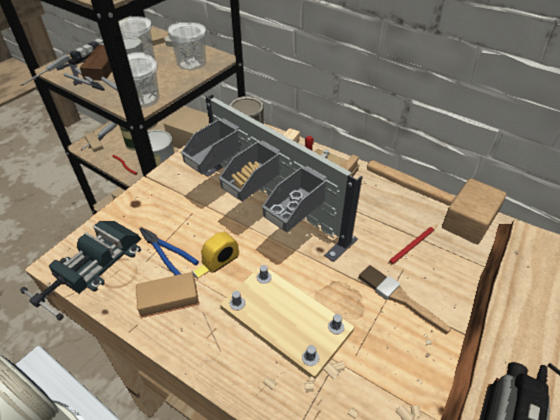

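View pics/top.png

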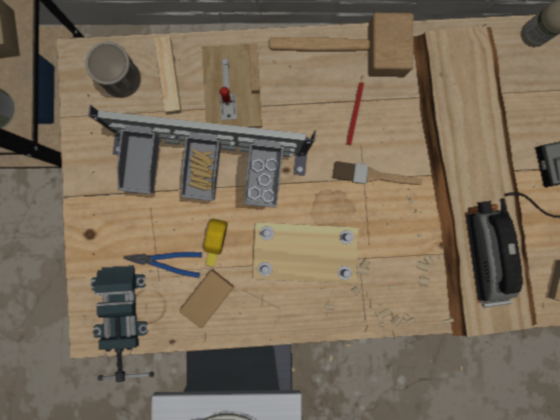

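The nuts are in the rightmost bin (top view about (263,176)), pegs are in the middle bin at (201,170), and the left bin is empty. The plate is at about (305,252), with bolts at (266,233), (346,237), (265,269) and (345,272).

Run:
```python
from h import *
z=np.load('top.npz');P=z['P'];im=z['im']
def reg(P,u0,u1,v0,v1,z0,z1):
    Q=P[v0:v1,u0:u1].reshape(-1,3);return Q[(Q[:,2]>z0)&(Q[:,2]<z1)]
# panel top edge
Q=reg(P,95,310,100,160,.185,.205);c=cv2.minAreaRect(Q[:,:2].astype(np.float32));print('panel',c,cv2.boxPoints(c).round(3).tolist())
for n,(a,b) in dict(nut=(240,292),peg=(178,222),emp=(115,162)).items():
    Q=reg(P,a,b,140,212,.14,.178)
    c=cv2.minAreaRect(Q[:,:2].astype(np.float32));print(n,len(Q),c,cv2.boxPoints(c).round(3).tolist())
Q=reg(P,245,365,215,285,.012,.024);c=cv2.minAreaRect(Q[:,:2].astype(np.float32));print('plate',c,np.median(Q,0))
Q=P[215:285,245:365];m=((Q[...,2]>.035)&(Q[...,2]<.07)).astype(np.uint8)
k,l,st,ce=cv2.connectedComponentsWithStats(m)
B=[]
for i in range(1,k):
    if st[i,4]>15: q=Q[l==i];B.append(np.median(q,0));print('bolt',st[i,4],B[-1].round(4),q[:,2].max())
print('mean',np.mean(B,0))
# scene view check: high points
```

```text
panel ((0.6868308782577515, 0.02869473397731781), (0.3914468288421631, 0.013382387347519398), 83.34771728515625) [[0.6579999923706055, -0.16500000655651093], [0.6710000038146973, -0.16599999368190765], [0.7160000205039978, 0.22200000286102295], [0.703000009059906, 0.2240000069141388]]
nut 708 ((0.6059420108795166, -0.07963515818119049), (0.09710286557674408, 0.12560632824897766), 83.43765258789062) [[0.5379999876022339, -0.12099999934434891], [0.6629999876022339, -0.13500000536441803], [0.6740000247955322, -0.039000000804662704], [0.5490000247955322, -0.024000000208616257]]
peg 684 ((0.6143790483474731, 0.03769424557685852), (0.0649624764919281, 0.11552509665489197), 83.10273742675781) [[0.5529999732971191, 0.012000000104308128], [0.6679999828338623, -0.0010000000474974513], [0.6759999990463257, 0.06300000101327896], [0.5609999895095825, 0.07699999958276749]]
emp 540 ((0.6221116185188293, 0.15871426463127136), (0.06286896020174026, 0.10282833129167557), 83.31732940673828) [[0.5669999718666077, 0.13300000131130219], [0.6700000166893005, 0.12200000137090683], [0.6769999861717224, 0.18400000035762787], [0.574999988079071, 0.19599999487400055]]
plate ((0.4479176998138428, -0.17886203527450562), (0.23857972025871277, 0.12012950330972672), 86.69196319580078) [ 0.44778003 -0.16979803  0.01695396]
bolt 47 [ 0.4911 -0.0865  0.0483] 0.05460793286675747
bolt 54 [ 0.4814 -0.2565  0.0471] 0.05457380729306083
bolt 51 [ 0.4166 -0.0818  0.0487] 0.05310230535803395
bolt 57 [ 0.4067 -0.2513  0.048 ] 0.053637308470674494
mean [ 0.44892854 -0.16904348  0.04801437]
```

Call:
step_arm --increments '[[[0.5, 0.4, 0], 0], [[1.4, 1.2, 0], -0.1], [[2.9, 2.3, 0], -0.2], [[4.3, 3.5, 0], -0.3], [[5.8, 4.6, 0], -0.4], [[7.2, 5.8, 0], -0.5], [[8.7, 6.9, 0], -0.6], [[10.1, 8.1, 0], -0.6], [[11.6, 9.3, 0], -0.7], [[13.0, 10.4, 0], -0.8], [[14.5, 11.6, 0], -0.9], [[15.9, 12.7, 0], -1.0], [[17.4, 13.9, 0], -1.1], [[18.8, 15.1, 0], -1.2], [[20.2, 16.2, 0], -1.3], [[21.7, 17.4, 0], -1.4], [[22.9, 18.3, 0], -1.5], [[23.7, 19.0, 0], -1.5], [[24.1, 19.3, 0], -1.5], [[24.1, 19.3, 0], -1.5]]' --jaw 1

```text
t: 2.1
tcp_pos: [0.6009, -0.0819, 0.303]
tool_rot: [3.136, -0.182, -0.002]
ft_force: [-0.2, 0.2, -0.2]
finger_gap: 0.995
grasp_force: 0.0
```

Run:
```python
from h import *
s=status.get_obs();print(s['t'],s['tcp_pos'],s['joint_pos']);print(R(s['tool_rot']).round(3))
im,d,p,M=cam('wrist');save('w1',im);P=cloud(d,p,M);np.savez('w1',im=im,P=P,M=M);print(M.round(3),p['fx'])
```

```text
2.1 [ 0.60090675 -0.081905    0.30301405] [ 1.21918534e-01  3.69898575e-01  2.67032260e-01 -7.86788986e-05
 -1.46944547e+00  1.33285867e+00]
[[ 0.993 -0.116 -0.002]
 [-0.116 -0.993 -0.   ]
 [-0.001  0.    -1.   ]]
[[-0.116 -0.953 -0.28   0.672]
 [-0.993  0.111  0.033 -0.09 ]
 [-0.001  0.282 -0.959  0.373]
 [ 0.     0.     0.     1.   ]] 306.67531313304323
```

View pics/w1.png

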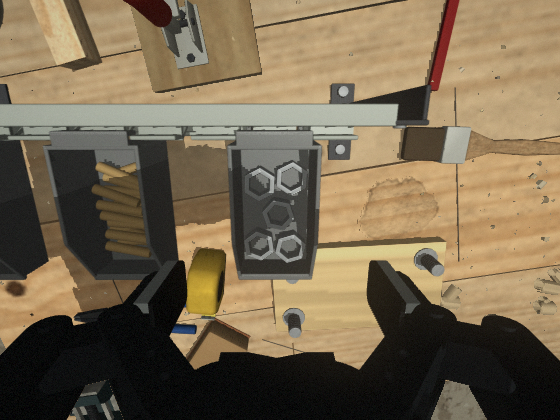

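The wrist view shows the nut bin with its five nuts. Its rim runs from about (230,143) to (322,143), with the front at row 275, and it sits between the open fingers. Next I measure its walls in tool axes.

Run:
```python
from h import *
s=status.get_obs();T=R(s['tool_rot']);c=np.array(s['tcp_pos'])
P=np.load('w1.npz')['P'];Q=(P-c)@T
Z=P[...,2]
for v in range(150,262,14):
    r=slice(215,335);q=Q[v,r];m=(Z[v,r]>.135)&(Z[v,r]<.176);i=np.where(m)[0]
    if len(i): 
        g=np.split(i,np.where(np.diff(i)>3)[0]+1)
        print(v,[(215+k[0],215+k[-1],(q[k][:,1].min()*1e3).round(1),(q[k][:,1].max()*1e3).round(1),(q[k][:,0].mean()*1e3).round(1),Z[v,r][k].max().round(3)) for k in g])
# back face / hook and panel
for v in range(96,150,4): print(v,(Q[v,278]*1e3).round(1),Z[v,278].round(3))
```

```text
150 [(np.int64(228), np.int64(237), np.float64(-30.9), np.float64(-28.5), np.float64(51.8), np.float64(0.17)), (np.int64(312), np.int64(321), np.float64(27.3), np.float64(29.7), np.float64(51.6), np.float64(0.17))]
164 [(np.int64(228), np.int64(238), np.float64(-31.3), np.float64(-28.6), np.float64(42.1), np.float64(0.17)), (np.int64(311), np.int64(321), np.float64(27.3), np.float64(30.0), np.float64(42.0), np.float64(0.171))]
178 [(np.int64(229), np.int64(239), np.float64(-31.2), np.float64(-28.6), np.float64(32.0), np.float64(0.17)), (np.int64(311), np.int64(320), np.float64(27.3), np.float64(29.8), np.float64(32.2), np.float64(0.17))]
192 [(np.int64(230), np.int64(239), np.float64(-31.1), np.float64(-28.6), np.float64(22.1), np.float64(0.17)), (np.int64(311), np.int64(320), np.float64(27.2), np.float64(30.2), np.float64(22.5), np.float64(0.17))]
206 [(np.int64(230), np.int64(240), np.float64(-31.5), np.float64(-28.6), np.float64(11.6), np.float64(0.17)), (np.int64(310), np.int64(319), np.float64(27.2), np.float64(29.8), np.float64(11.7), np.float64(0.17))]
220 [(np.int64(231), np.
[... 344 characters left out ...]
27.3), np.float64(30.2), np.float64(-10.1), np.float64(0.169))]
248 [(np.int64(233), np.int64(241), np.float64(-31.1), np.float64(-28.6), np.float64(-21.8), np.float64(0.168)), (np.int64(309), np.int64(317), np.float64(27.2), np.float64(30.2), np.float64(-21.4), np.float64(0.166))]
96 [ 97.5   2.4 303.9] -0.001
100 [ 93.3   2.4 305.3] -0.002
104 [ 79.7   1.6 107. ] 0.196
108 [ 77.6   1.6 105.7] 0.198
112 [ 75.5   1.6 106.5] 0.197
116 [ 73.4   1.6 106.3] 0.197
120 [ 71.3   1.6 106.6] 0.197
124 [ 69.2   1.6 105.5] 0.198
128 [ 66.    1.8 151.2] 0.152
132 [ 64.    1.7 132.6] 0.171
136 [ 61.5   1.7 133.1] 0.17
140 [ 58.9   1.7 133.8] 0.17
144 [ 56.3   1.7 134.8] 0.169
148 [ 53.9   1.7 133.1] 0.17
```

Call:
step_arm --increments '[[[0, 0, 0.3], 0], [[0, 0, 1], 0], [[0, 0, 1.8], 0], [[0, 0, 2.5], 0], [[0, 0, 3.1], 0], [[0, 0, 3.5], 0], [[0, -0.02, 3.7], 0], [[0, -0.02, 3.75], 0], [[0, -0.02, 3.75], 0], [[0, -0.02, 3.75], 0]]'

```text
t: 3.15
tcp_pos: [0.6013, -0.08, 0.211]
tool_rot: [-3.136, 0.179, -0.002]
ft_force: [0.5, -0.0, -0.9]
finger_gap: 0.997
grasp_force: 0.0
```

Call:
step_arm --increments '[[[0, 0, 0], 0], [[0, 0, 0], 0], [[0, 0, 0], 0], [[0, 0, 0], 0], [[0, 0, 0], 0], [[0, 0, 0], 0], [[0, 0, 0], 0], [[0, 0, 0], 0], [[0, 0, 0], 0], [[0, 0, 0], 0]]' --jaw -1

```text
t: 4.15
tcp_pos: [0.601, -0.0804, 0.2109]
tool_rot: [3.136, -0.178, 0.001]
ft_force: [-2.2, -1.1, 5.2]
finger_gap: 0.716
grasp_force: 64.6
```

Call:
step_arm --increments '[[[0, 0, -0.05], 0], [[0, 0, -0.15], 0], [[0, 0, -0.3], 0], [[0, 0, -0.45], 0], [[0, 0, -0.6], 0], [[0, 0, -0.75], 0], [[0, 0, -0.9], 0], [[0, 0, -1.0], 0], [[0, 0, -1.05], 0], [[0, 0, -1.1], 0], [[0, 0, -1.1], 0], [[0, 0, -1.1], 0]]'

```text
t: 5.35
tcp_pos: [0.6008, -0.08, 0.2375]
tool_rot: [-3.136, 0.179, 0.001]
ft_force: [-0.4, -0.2, -3.2]
finger_gap: 0.716
grasp_force: 66.6
```

Run:
```python
from h import *
s=status.get_obs();print({k:np.round(s[k],3) for k in('t','tcp_pos','ft_force','ft_torque','finger_gap')})
T=R(s['tool_rot']);c=np.array(s['tcp_pos'])
im,d,p,M=cam('wrist');save('w2',im);P=cloud(d,p,M);Q=(P-c)@T
for v in range(90,300,10): print(v,(Q[v,[238,278,312]]*1e3).round(0).tolist())
```

```text
{'t': np.float64(5.35), 'tcp_pos': array([ 0.601, -0.08 ,  0.237]), 'ft_force': array([-0.403, -0.215, -3.205]), 'ft_torque': array([-0.014, -0.003, -0.018]), 'finger_gap': np.float64(0.716)}
90 [[98.0, -37.0, 238.0], [98.0, 1.0, 238.0], [98.0, 33.0, 239.0]]
100 [[78.0, -13.0, 41.0], [78.0, 0.0, 42.0], [77.0, 12.0, 41.0]]
110 [[74.0, -14.0, 42.0], [74.0, 0.0, 41.0], [74.0, 12.0, 41.0]]
120 [[71.0, -14.0, 40.0], [71.0, 0.0, 41.0], [71.0, 12.0, 40.0]]
130 [[66.0, -19.0, 82.0], [66.0, 0.0, 87.0], [66.0, 18.0, 94.0]]
140 [[64.0, -14.0, 42.0], [64.0, 0.0, 42.0], [64.0, 12.0, 42.0]]
150 [[61.0, -14.0, 41.0], [61.0, 0.0, 42.0], [61.0, 12.0, 42.0]]
160 [[57.0, -14.0, 40.0], [57.0, 0.0, 41.0], [57.0, 13.0, 42.0]]
170 [[53.0, -14.0, 42.0], [53.0, 0.0, 42.0], [53.0, 13.0, 43.0]]
180 [[40.0, -21.0, 94.0], [40.0, 0.0, 94.0], [40.0, 19.0, 92.0]]
190 [[34.0, -21.0, 94.0], [34.0, 0.0, 94.0], [37.0, 18.0, 82.0]]
200 [[31.0, -20.0, 86.0], [29.0, 0.0, 93.0], [29.0, 19.0, 93.0]]
210 [[25.0, -21.0, 88.0], [23.0, 0.0, 94.0], [23.0, 19.0, 95.0]]
220 [[18.0, -21.0, 90.0], [17.0, 0.0, 93.0], [19.0, 19.0, 88.0]]
230 [[16.0, -20.0, 81.0], [11.0, 0.0, 94.0], [16.0, 18.0, 81.0]]
240 [[5.0, -22.0, 93.0], [nan, nan, nan], [5.0, 20.0, 95.0]]
250 [[-1.0, -23.0, 94.0], [5.0, 0.0, 81.0], [-1.0, 20.0, 94.0]]
260 [[-8.0, -23.0, 95.0], [-7.0, 1.0, 93.0], [-8.0, 20.0, 94.0]]
270 [[-14.0, -23.0, 93.0], [-13.0, 1.0, 92.0], [-14.0, 21.0, 94.0]]
280 [[-21.0, -23.0, 94.0], [-14.0, 0.0, 83.0], [-21.0, 21.0, 95.0]]
290 [[-23.0, -23.0, 87.0], [-27.0, 1.0, 94.0], [-27.0, 21.0, 93.0]]
```

View pics/w2.png

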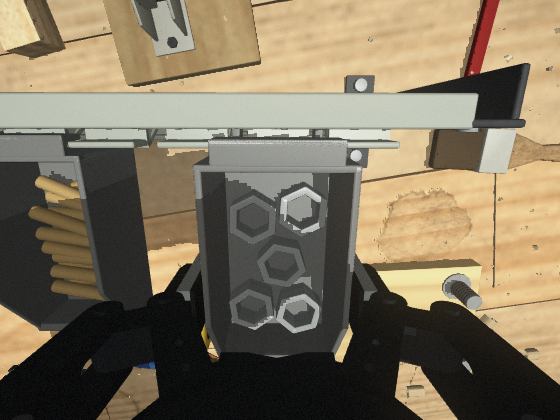

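Call:
step_arm --increments '[[[-0.05, 0, 0], 0], [[-0.15, 0, 0], 0], [[-0.3, 0, 0], 0], [[-0.5, 0, 0], 0], [[-0.75, 0, 0], 0], [[-1.0, 0, 0], 0], [[-1.25, 0, 0], 0], [[-1.5, 0, 0], 0], [[-1.7, 0, 0], 0], [[-1.85, 0, 0], 0], [[-1.95, 0, 0], 0], [[-2.0, 0, 0], 0], [[-2.0, 0, 0], 0]]'

```text
t: 6.7
tcp_pos: [0.5512, -0.0744, 0.2377]
tool_rot: [3.136, -0.179, 0.0]
ft_force: [0.9, 0.3, -2.9]
finger_gap: 0.713
grasp_force: 66.6
```

Call:
step_arm --increments '[[[-0.04, 0.04, 0], 0], [[-0.11, 0.13, -0.01], 0], [[-0.22, 0.25, -0.02], 0], [[-0.38, 0.45, -0.04], 0], [[-0.58, 0.68, -0.06], 0], [[-0.8, 0.93, -0.08], 0], [[-1.03, 1.21, -0.11], 0], [[-1.29, 1.51, -0.13], 0], [[-1.54, 1.8, -0.16], 0], [[-1.82, 2.12, -0.19], 0], [[-2.09, 2.44, -0.22], 0], [[-2.34, 2.73, -0.25], 0], [[-2.6, 3.03, -0.27], 0], [[-2.83, 3.31, -0.3], 0], [[-3.05, 3.56, -0.32], 0], [[-3.25, 3.79, -0.34], 0], [[-3.41, 3.99, -0.36], 0], [[-3.52, 4.11, -0.37], 0], [[-3.6, 4.2, -0.38], 0], [[-3.63, 4.24, -0.38], 0]]'

```text
t: 8.7
tcp_pos: [0.4489, -0.1695, 0.2471]
tool_rot: [3.136, -0.179, 0.0]
ft_force: [0.2, -0.4, -2.0]
finger_gap: 0.712
grasp_force: 66.6
```

Call:
step_arm --increments '[[[0, 0, 0], 0], [[0, 0, 0], 0], [[0, 0, 0], 0], [[0, 0, 0], 0], [[0, 0, 0], 0]]'

```text
t: 9.2
tcp_pos: [0.4491, -0.1693, 0.2471]
tool_rot: [-3.137, 0.179, 0.0]
ft_force: [0.7, -0.2, -3.2]
finger_gap: 0.714
grasp_force: 66.6
```

Run:
```python
from h import *
s=status.get_obs();print({k:np.round(s[k],3) for k in('t','tcp_pos','qvel','ft_force','ft_torque','finger_gap','grasp_force')})
T=R(s['tool_rot']);print(T.round(3))
im,d,p,M=cam('wrist');P=cloud(d,p,M)
for v in (145,155,165,170): print(v,(P[v,[230,278,330]]*1e3).round(0).tolist())
for v in (180,240,260,290): print(v,(P[v,[238,278,312]]*1e3).round(0).tolist())
i2=cam('scene')[0];save('f',np.hstack([cv2.resize(im,(400,300)),cv2.resize(i2,(400,300))]))
```

```text
{'t': np.float64(9.2), 'tcp_pos': array([ 0.449, -0.169,  0.247]), 'qvel': array([-0.001, -0.001,  0.001,  0.   ,  0.   ,  0.   ]), 'ft_force': array([ 0.727, -0.22 , -3.172]), 'ft_torque': array([0.028, 0.066, 0.021]), 'finger_gap': np.float64(0.714), 'grasp_force': np.float64(66.558)}
[[ 0.994 -0.113 -0.   ]
 [-0.113 -0.994  0.   ]
 [-0.    -0.    -1.   ]]
145 [[513.0, -160.0, 206.0], [511.0, -177.0, 206.0], [509.0, -195.0, 205.0]]
155 [[510.0, -159.0, 206.0], [508.0, -176.0, 206.0], [505.0, -195.0, 205.0]]
165 [[506.0, -159.0, 205.0], [504.0, -176.0, 206.0], [502.0, -195.0, 205.0]]
170 [[504.0, -158.0, 205.0], [502.0, -176.0, 206.0], [500.0, -194.0, 205.0]]
180 [[491.0, -153.0, 154.0], [488.0, -174.0, 152.0], [487.0, -192.0, 154.0]]
240 [[457.0, -148.0, 154.0], [457.0, -171.0, 160.0], [452.0, -190.0, 154.0]]
260 [[444.0, -146.0, 153.0], [441.0, -169.0, 153.0], [439.0, -189.0, 153.0]]
290 [[428.0, -144.0, 160.0], [422.0, -167.0, 153.0], [420.0, -187.0, 154.0]]
```

View pics/f.png

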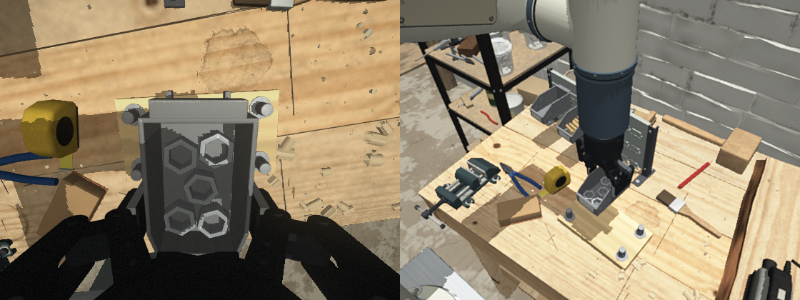

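The bin is level with all five nuts in it. I'll check its centring against the bolts before handing in.

Run:
```python
from h import *
for n in('wrist','scene'):
    im,d,p,M=cam(n);P=cloud(d,p,M)
    with np.errstate(invalid='ignore'): m=((P[...,2]>.04)&(P[...,2]<.06)&(abs(P[...,0]-.45)<.08)&(abs(P[...,1]+.17)<.13)).astype(np.uint8)
    k,l,st,ce=cv2.connectedComponentsWithStats(m)
    print(n,[(ce[i].round(),st[i,4],np.median(P[l==i],0).round(3)) for i in range(1,k) if st[i,4]>8])
    with np.errstate(invalid='ignore'): q=P[(P[...,2]>.013)&(P[...,2]<.023)&(abs(P[...,0]-.45)<.1)&(abs(P[...,1]+.17)<.16)]
    print(cv2.minAreaRect(q[:,:2].astype(np.float32)))
    save('z_'+n,im)
```

```text
wrist [(array([372., 153.]), np.int32(308), array([ 0.483, -0.256,  0.049])), (array([180., 164.]), np.int32(307), array([ 0.493, -0.089,  0.049])), (array([370., 234.]), np.int32(270), array([ 0.408, -0.252,  0.049])), (array([190., 244.]), np.int32(244), array([ 0.418, -0.084,  0.049]))]
((0.4376053214073181, -0.16012518107891083), (0.2948521077632904, 0.14645569026470184), 87.30696868896484)
scene [(array([236., 295.]), np.int32(72), array([ 0.415, -0.086,  0.048])), (array([337., 319.]), np.int32(83), array([ 0.481, -0.26 ,  0.048])), (array([311., 350.]), np.int32(90), array([ 0.405, -0.256,  0.049]))]
((0.4375211298465729, -0.1610735058784485), (0.29657813906669617, 0.14915311336517334), 88.05482482910156)
```

```bash
python3 -c "
from bench import ctrl;print(ctrl.finish_job())"
```

```text
the job is handed in; nothing more can be done
None
```

I lifted the nut bin off the panel and handed the job in with it held still and level, all five nuts inside, within about 2 mm of the plate's middle and its underside about 10 cm above the bolt tips; nothing else was touched.

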